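# Run home the axle nut at the bottom of a grinder hub

## Robot

A 6-joint arm with a two-finger parallel gripper is mounted at the origin on the work surface. World frame = base frame: x ahead of the robot, y to its left, z up, the work surface at z = 0. Lengths are in m, angles in degrees, forces in N, time in s.
With the tool pointing down it reaches from about 0.25 to 0.725 m from the base axis. Payload 9.7 kg.
Tool frame: the origin (TCP) lies midway between the tips of the shut fingers; the grasp point (between the pads) lies 19 mm behind it (robot.pinch_z is the distance from the TCP to the grasp point, in m); z points along the fingers, y is the line along which they close (so a half turn about z gives the same grasp; the last joint's range is limited). The gripper opens to 85 mm and grips with 20 to 120 N. Pads are 22 mm wide; open, the fingers measure 114 mm over their backs; the gripper's body (76 mm by 85 mm) begins 54 mm behind the grasp point. The pads swing forward as they close: fully open they stand 13 mm farther back than shut.
Start: joints at [-65.776, 4.979, 10.078, 95.1, 0, 90], TCP at [0.226, -0.502, 0.231] pointing down, gripper open.
Joint ranges: [-179.16, 179.16], [-48.56, 103.87], [-65.8, 70.77], [-126.05, 130.52], [-82.76, 87.17], [-180, 180]. Speed limits (degrees/s): [127.2, 127.2, 147.25, 180, 180, 180].

## Interface

Orientations are given as a 3x3 rotation matrix whose columns are the frame's x, y, z axes.
In Python, from rig import robot gives the robot as it stands.
- The arm moves only by the tool servo_tool, never from a script. Its argument "motion" is a list that holds one entry, the list of rows, each a list of 6 numbers: the shift along the tool's x, y, z in mm, then the turn, a rotation vector about the tool's x, y, z in rad. A call has 1 to 10 rows; each row is the pose to reach, as a shift and turn from the pose commanded when the call began, along the tool's axes at that moment; what a row does not reach only later rows make up. A row lasts 1/10 s, in which the tool goes at most 50 mm and 8.59 degrees, less where a joint would pass 70% of its speed; a pose out of reach is approached as far as the arm can. A call with a gripper value outside its range is refused whole. "hand" is the opening, from 0 (shut) to 1 (fully open), set as the call begins (left out, the last holds). The fingers move at their own pace and stop on an object; "squeeze" is the grip in N (left out, the last holds). Time passes only in rows, so rows that repeat a pose let the fingers close. It gives the time, the measured TCP pose, the force, the opening and the grip force at its end, in the units of the state.
- robot.get_state(): the state, without advancing time (a new reading comes with each control period).
- robot.capture(name): name is "scene" or "top" or "wrist"; returns a dict with "img" (400x640x3 uint8, red, green, blue), "intrinsics" (3x3 intrinsics, pixels), "R" (3x3) and "t" (3): a world point X has camera coordinates R X + t; the wrist camera has in their place "hand_eye" (4x4, takes a point from camera to tool coordinates, whose origin is the TCP and whose axes are the flange's). Camera axes: x right, y down, z forward; pixel columns grow to the right and rows downward; lengths in m; the calibration is good to about 2 mm. A picture is of the moment at which its call begins: read the wrist's pose just before it. There is no depth.
- robot.job_done(): hands the job in; it is judged then, once.
The state is a dict: "t": time; "joint_positions": joint angles; "joint_velocities": joint speeds; "tau": joint torques, N m; "eef_pos": TCP position; "tool_rot": TCP orientation; "force": force on the tool from outside, world axes, zero at the start; "ft_torque": the same for the moment, N m; "opening": opening from 0.0 (shut) to 1.0 (fully open); "gripper_force": force on a finger pad.
Only numpy, scipy, OpenCV 4.12 (cv2) and the standard library are available. Lean on these libraries where they do the work, as an engineer would, in place of code of your own. Each camera call takes 0.05 s, during which the arm holds its last target. There are 200 camera calls.

## Task

Take the blue-handled socket key from its stand, reach down the bore of the green grinder hub with it and turn the nut at the bottom clockwise until it is fully home against its stop. Then lift the key out and stand it upright in the free well of the wooden stand, let go, and leave the orange-handled key and the other things on the bench where they are.

Things in the scene. Friction and masses are not known exactly. Their poses are not given: they have to be found in the camera images.
- key: Blue-handled T socket key, steel, 158 mm tall, loose, 0.26-0.48 kg, upright in a stand well at any yaw. Origin: centre of the socket's open mouth, its lowest point; z up the 11 mm shank. Six-sided socket at the foot: 37 mm over corners, 37 mm tall; its hexagonal cavity is 26.5 mm across flats, 21 mm deep, two of its flats square to the key's y.
- key_bar (a point): Centre of the key's blue T-bar handle, 150 mm above its mouth; axes as the key's. The bar is 60 mm long along x, 14 mm wide along y, 16 mm tall.
- hub: Green round hub housing, fixed to the bench, 98 mm tall, 74 mm outside diameter on a 110 mm flange 12 mm thick with six bolt heads that rise to 18 mm; open bore from the top. Origin: centre of the underside, z up.
- hub_mouth (a point): Centre of the bore's open mouth, 98 mm above the bench. The bore is at least 48 mm wide, its floor 22 mm above the bench.
- axle_nut (a joint): Angle of the nut in rad; grows as the nut turns clockwise seen from above. It starts between 0.4 and 1.0 and comes to a firm stop at 1.6 (fully home), so 0.6 to 1.2 rad are left to turn. Stiff: about 0.3 N m to turn it, and it stays where it is left. The socket has about 0.22 rad of play on it either way.
- nut_top (a point): Top of the tapered steel stud on the nut's axis, 44.5 mm above the bench; turns with the nut, z up. Taper: 12 mm wide here, 24 at its foot, guides the socket. Brass hex nut, 24 mm across flats, 10 to 22 mm below here, two flats square to this y: the socket fits when the key's yaw equals this yaw, or differs by a multiple of 60 degrees. Fully seated, the key's mouth is 21 mm below here.
- stand: Dark wooden block, fixed, 75 mm along its x, 210 mm along its y, 60 mm tall, with two round wells 45 mm wide and 48 mm deep (their floors 12 mm above the bench), 65 mm either side of the middle along y. Origin: centre of the underside.
- stand_hole0 (a point): Centre of the mouth of the well at y = -65 mm of the stand, 60 mm above the bench.
- stand_hole1 (a point): Centre of the mouth of the well at y = +65 mm of the stand, 60 mm above the bench.
- spare_key: Orange-handled T key of the same height and handle, with a solid round foot that does not fit the nut; it stands in the other well and is to be left alone. Origin: centre of its foot.
- wrench: Steel wrench, 170 mm, lying loose on the bench along its x; leave alone.
- blade_blank: Flat steel knife blank, 220 x 34 x 5 mm, lying loose on the bench; leave alone. Origin near its middle.
- spacer: Aluminium ring, 48 mm outside, 12 mm tall, loose on the bench; leave alone.
- grease_tin: Grey tin with a yellow cap, 64 mm wide, 60 mm tall, loose; leave alone.
- offcut: Dark steel offcut, 70 x 40 x 20 mm, loose; leave alone.
- hammer: Hammer, 260 mm long, lying loose on the bench along its x; leave alone.
Things that resemble listed ones, but are neither listed nor needed, are in the scene too. There is more than one size of the hub; the one meant has the size given above.

How it is judged:
By the outcome, as a careful person would: the job done as asked, in the order asked, and still so for the second after the job is handed in, with the robot touching nothing.
It also fails if it takes over 56 s, if anything falls off the work surface, if the arm or the gripper's body presses on something with over 40 N, if the wrist force passes 120 N, or if a joint passes its speed limit or range.

## Working session

There is one attempt and no reset: what is moved stays moved. The work goes in short steps, Python scripts to look and compute and a tool call to move; the robot and the scene stay as the last step left them, time stands still between calls to the robot, and variables do not carry over. Pictures are saved under pics/ and viewed, at most 10 in all, crops included, and the job is handed in when it is done.

Besides the shell and the picture viewer there is one more tool, called after "Emit:" in YAML: its name, and indented under it one key for each argument. servo_tool: Moves the arm, as the interface text tells. Its arguments: {"type":"object","properties":{"motion":{"type":"array"},"hand":{"type":"number"},"squeeze":{"type":"number"}},"required":["motion"]}

```bash
mkdir -p pics; ls; python3 - <<'E'
from rig import robot
import cv2,numpy as np,pickle
s=robot.get_state(); print(s['t'],s['eef_pos'],np.round(s['tool_rot'],3),robot.pinch_z)
d={}
for n in ['scene','top']:
    c=robot.capture(n); d[n]=c
    cv2.imwrite(f'pics/{n}0.png',c['img'][:,:,::-1])
    print(n,c['intrinsics'],-c['R'].T@c['t'],np.round(c['R'],3))
pickle.dump(d,open('cap0.pkl','wb'))
E
```

```text
pics
0.0 [ 0.22557852 -0.50133871  0.23056137] [[ 0.912  0.41  -0.001]
 [ 0.41  -0.912  0.001]
 [ 0.    -0.001 -1.   ]] 0.0187
scene [[384.86849288   0.         316.68413123]
 [  0.         384.86849288 197.04018081]
 [  0.           0.           1.        ]] [1.18519842 0.00162451 1.08347758] [[ 0.002  1.    -0.008]
 [ 0.815 -0.006 -0.58 ]
 [-0.58  -0.005 -0.815]]
top [[407.72314549   0.         318.03607266]
 [  0.         407.72314549 201.73292358]
 [  0.           0.           1.        ]] [0.2989274  0.00775112 1.20459957] [[ 0.053 -0.999 -0.002]
 [-0.979 -0.052 -0.199]
 [ 0.199  0.013 -0.98 ]]
```

View pics/scene0.png

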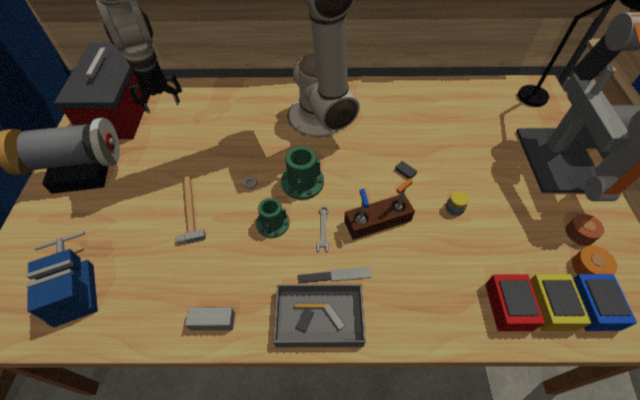

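View pics/top0.png

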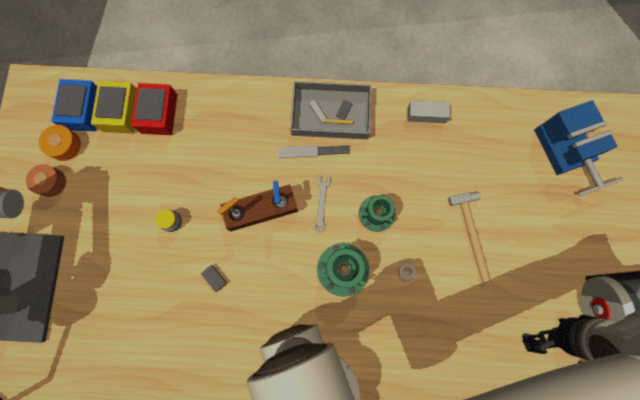

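The scene view shows the stand at (380,215), with the blue bar at (364,197) and the orange bar at (404,186). The green hubs are at (272,218), small, and (302,172), large. In the top view the blue bar is at (277,190), the orange bar at (229,205), the small hub at (378,212) and the large hub at (344,269).

Candidates (top view pixels):
- **Key:** blue T (277,190) or orange T (229,205). The vise at (580,140) and the blue bin at (75,105) are also blue. I choose (277,190).
- **Hub:** small (378,212), flange about 37 px ≈ 110 mm, or large (344,269), about 52 px ≈ 150 mm. I choose the small one.

I'll check both choices in one close crop and measure.

```bash
cat > h.py <<'E'
import numpy as np,cv2,pickle
def ray(c,uv):
    d=c['R'].T@np.linalg.inv(c['intrinsics'])@np.array([uv[0],uv[1],1.]); return -c['R'].T@c['t'],d/np.linalg.norm(d)
def onz(c,uv,z):
    o,d=ray(c,uv); return o+d*(z-o[2])/d[2]
def proj(c,X):
    p=c['intrinsics']@(c['R']@np.asarray(X)+c['t']); return p[:2]/p[2]
def tri(a,ua,b,ub):
    oa,da=ray(a,ua);ob,db=ray(b,ub)
    s=np.linalg.lstsq(np.c_[da,-db],ob-oa,rcond=None)[0]
    p,q=oa+s[0]*da,ob+s[1]*db
    return (p+q)/2,np.linalg.norm(p-q)
E
python3 - <<'E'
from h import *
d=pickle.load(open('cap0.pkl','rb'))
cr=[]
for n,(x,y) in {'top':(205,160),'scene':(240,140)}.items():
    cr.append(cv2.resize(d[n]['img'][y:y+110,x:x+210,::-1],None,fx=3.2 if 0 else 2.7*1.4,fy=2.7*1.0*1.0*1.0,interpolation=cv2.INTER_CUBIC))
cv2.imwrite('pics/crop.png',np.vstack(cr))
roi={'top':((200,150),(420,310)),'scene':((240,130),(430,250))}
for n in d:
    im=d[n]['img']; c=d[n]; hsv=cv2.cvtColor(im,cv2.COLOR_RGB2HSV)
    (x0,y0),(x1,y1)=roi[n]
    for nm,lo,hi,z in [('blue',(105,120,60),(125,255,255),.15),('orange',(5,190,150),(17,255,255),.15),('green',(55,60,20),(95,255,255),.0)]:
        m=cv2.inRange(hsv,lo,hi); k=np.zeros_like(m);k[y0:y1,x0:x1]=1;m*=k
        for ct in cv2.findContours(m,cv2.RETR_EXTERNAL,cv2.CHAIN_APPROX_NONE)[0]:
            if cv2.contourArea(ct)<15: continue
            r=cv2.minAreaRect(ct); b=cv2.boxPoints(r)
            ctr=r[0]
            print(n,nm,cv2.contourArea(ct),np.round(ctr,1),np.round(r[1],1),np.round(onz(c,ctr,z),3))
            if nm!='green':
                e=[(b[i]+b[(i+1)%4])/2 for i in range(4)]; 
                ax=(e[0],e[2]) if np.linalg.norm(e[0]-e[2])>np.linalg.norm(e[1]-e[3]) else (e[1],e[3])
                P=[onz(c,u,z) for u in ax]; v=P[1]-P[0]; print('   len',np.linalg.norm(v),'yaw',np.degrees(np.arctan2(v[1],v[0])))
E
```

```text
scene blue 54.5 [364.  197.5] [17.5  4.6] [0.524 0.136 0.15 ]
   len 0.062294346145644545 yaw 7.440017919967151
scene green 871.5 [272.5 217.5] [37. 31.] [ 0.497 -0.153  0.   ]
scene green 1537.5 [302.  172.5] [51. 40.] [ 0.305 -0.058  0.   ]
top blue 89.0 [276.2 192. ] [22.1  5.5] [0.534 0.134 0.15 ]
   len 0.060137538175270316 yaw -172.84480770226722
top green 1863.5 [343.  269.5] [51. 50.] [ 0.346 -0.06   0.   ]
top green 897.0 [377.  212.5] [35. 34.] [ 0.52  -0.155  0.   ]
```

View pics/crop.png

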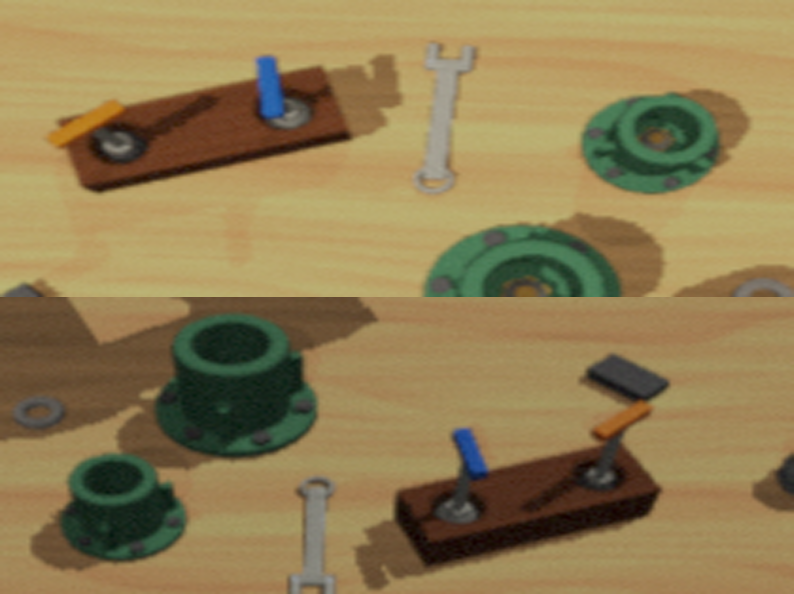

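The crop confirms the choices: the blue T is in the right-hand well (top view) and the small hub has a brass nut at the bottom. Next I'll work out the wrist camera move to look down the bore, and refine the hub and key positions.

```bash
python3 - <<'E'
from h import *
from rig import robot
c=robot.capture('wrist'); print(np.round(c['hand_eye'],4),c['intrinsics'][0])
d=pickle.load(open('cap0.pkl','rb'))
for z in (.158,.162): print('key',[np.round(onz(d[n],u,z)[:2],4) for n,u in (('scene',(364,197.5)),('top',(276.2,192)))])
print('key tri',tri(d['scene'],(364,197.5),d['top'],(276.2,192)))
# rim centre: crop pixel scale 3.78,2.7
u1=(205+668/3.78,160+132/2.7); u2=(240+116/3.78,140+(480-297)/2.7)
print('hub rim',u1,u2,tri(d['top'],u1,d['scene'],u2), onz(d['top'],u1,.098),onz(d['scene'],u2,.098))
s=robot.get_state();R=np.array(s['tool_rot']);p=np.array(s['eef_pos'])
T=np.array([.512,-.155,.30]); print('delta tool mm',R.T@(T-p)*1000)
E
```

```text
[[-1.200e-03 -9.516e-01 -3.074e-01  7.820e-02]
 [ 1.000e+00 -1.300e-03  0.000e+00  3.000e-04]
 [-4.000e-04 -3.074e-01  9.516e-01 -1.434e-01]
 [ 0.000e+00  0.000e+00  0.000e+00  1.000e+00]] [350.74542337   0.         328.02840427]
key [array([0.5297, 0.1352]), array([0.5319, 0.133 ])]
key [array([0.5325, 0.1346]), array([0.531 , 0.1325])]
key tri (array([0.53139627, 0.13377674, 0.16032139]), np.float64(0.002074965244641279))
hub rim (381.7195767195767, 208.88888888888889) (270.6878306878307, 207.77777777777777) (array([ 0.51518279, -0.15217357,  0.08541149]), np.float64(0.007477494945780507)) [ 0.51287152 -0.15411074  0.098     ] [ 0.52397721 -0.14650073  0.098     ]
delta tool mm [ 403.31623893 -198.47114462  -69.06305411]
```

Emit:
servo_tool:
  motion:
    - [[20,-12,0,0,0,0],[60,-36,0,0,0,0],[100,-61,10,0,0,0],[140,-85,20,0,0,0],[180,-110,35,0,0,0],[220,-134,50,0,0,0],[260,-158,65,0,0,0],[295,-180,80,0,0,0],[320,-195,90,0,0,0],[328,-199,90,0,0,0]]

```text
t: 1.15
eef_pos: [0.4435, -0.183, 0.1396]
tool_rot: [[0.911, 0.413, -0.002], [0.413, -0.911, 0.001], [-0.001, -0.002, -1.0]]
force: [-0.4, 0.1, -0.0]
opening: 0.999
gripper_force: 0.0
```

Emit:
servo_tool:
  motion:
    - [[0,0,0,0,0,0],[0,0,0,0,0,0]]

```text
t: 1.35
eef_pos: [0.4429, -0.1862, 0.1418]
tool_rot: [[0.912, 0.41, 0.0], [0.41, -0.912, -0.0], [0.0, 0.001, -1.0]]
force: [-1.0, -0.4, -0.0]
opening: 1.001
gripper_force: 0.0
```

```bash
cat >> h.py <<'E'
def wrist(robot,name):
    s=robot.get_state(); c=robot.capture('wrist')
    T=np.eye(4);T[:3,:3]=s['tool_rot'];T[:3,3]=s['eef_pos']
    M=np.linalg.inv(T@c['hand_eye']); c['R']=M[:3,:3];c['t']=M[:3,3]
    cv2.imwrite(f'pics/{name}.png',c['img'][:,:,::-1]); pickle.dump((s,c),open(name+'.pkl','wb')); return s,c
E
python3 - <<'E'
from h import *
from rig import robot
s,c=wrist(robot,'w1'); print(s['t'],s['eef_pos'],np.round(s['joint_positions'],1))
print(proj(c,[.514,-.153,.098]),proj(c,[.514,-.153,.0445]))
E
```

```text
1.35 [ 0.44294982 -0.18621315  0.14175566] [-22.8  -5.4 -10.2  85.2  -0.  133. ]
[325.06445208  87.94174045] [325.64501528  88.04099635]
```

View pics/w1.png

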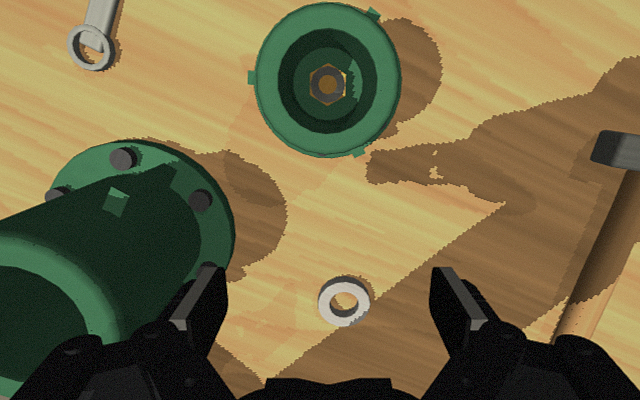

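The view down the bore is clear: rim circle around (328,80), hex nut at (328,84). Now the nut yaw and centre.

```bash
python3 - <<'E'
from h import *
s,c=pickle.load(open('w1.pkl','rb')); im=c['img']
hsv=cv2.cvtColor(im,cv2.COLOR_RGB2HSV)
# hub top outer
m=cv2.inRange(hsv,(55,60,60),(95,255,255)); m[:,:240]=0; m[200:]=0
ct=max(cv2.findContours(m,cv2.RETR_EXTERNAL,cv2.CHAIN_APPROX_NONE)[0],key=cv2.contourArea)
P=np.array([onz(c,u,.098)[:2] for u in ct[:,0]])
for i in range(6):
    A=np.c_[2*P,np.ones(len(P))];x=np.linalg.lstsq(A,(P**2).sum(1),rcond=None)[0]
    r=np.sqrt(x[2]+x[:2]@x[:2]);e=abs(np.hypot(*(P-x[:2]).T)-r);P=P[e<max(.001,1.5*np.median(e))]
print('rim',x[:2],r,len(P))
cr=im[40:130,280:380]; h=hsv[40:130,280:380]
m=((h[...,0]<28)|(h[...,0]>165)).astype(np.uint8)*255; m[(h[...,1]<60)]=0; m[h[...,2]<35]=0
k=np.zeros_like(m);cv2.circle(k,(48,44),27,255,-1);m&=k
m=cv2.morphologyEx(m,cv2.MORPH_CLOSE,np.ones((5,5)))
ct=max(cv2.findContours(m,cv2.RETR_EXTERNAL,cv2.CHAIN_APPROX_NONE)[0],key=cv2.contourArea); hu=cv2.convexHull(ct)[:,0]+[280,40]
Q=np.array([onz(c,u,.0345)[:2] for u in hu])
(cx,cy),rr=cv2.minEnclosingCircle(Q.astype(np.float32)*1000); print('nut',cx,cy,rr,'expect r 13.86')
M=cv2.moments((Q*1e6).astype(np.float32).reshape(-1,1,2)); q0=np.array([M['m10'],M['m01']])/M['m00']/1e6; print('centroid',q0)
a=np.radians(np.arange(0,60,.5)); w=[max((Q-q0)@[np.cos(t),np.sin(t)])for t in a]
W=[np.mean([max((Q-q0)@[np.cos(t+j*np.pi/3),np.sin(t+j*np.pi/3)]) for j in range(6)]) for t in a]
i=int(np.argmin(W)); print('flat normal yaw mod60',np.degrees(a[i]),W[i]*1e3,max(W)*1e3,'corner',np.degrees(a[int(np.argmax(W))]))
v=cv2.resize(cr[:,:,::-1],None,fx=6,fy=6,interpolation=cv2.INTER_CUBIC); v=cv2.convertScaleAbs(v,alpha=1.6)
cv2.polylines(v,[((hu-[280,40])*6+3).astype(np.int32)],True,(255,0,255),1)
cv2.imwrite('pics/nut.png',v)
E
```

```text
rim [ 0.51593187 -0.15337378] 0.03688490590202346 412
nut 516.8341674804688 -153.0678253173828 13.716374397277832 expect r 13.86
centroid [ 0.51673928 -0.15318646]
flat normal yaw mod60 52.50000000000001 12.117137409331084 13.615749218834717 corner 21.0
```

View pics/nut.png

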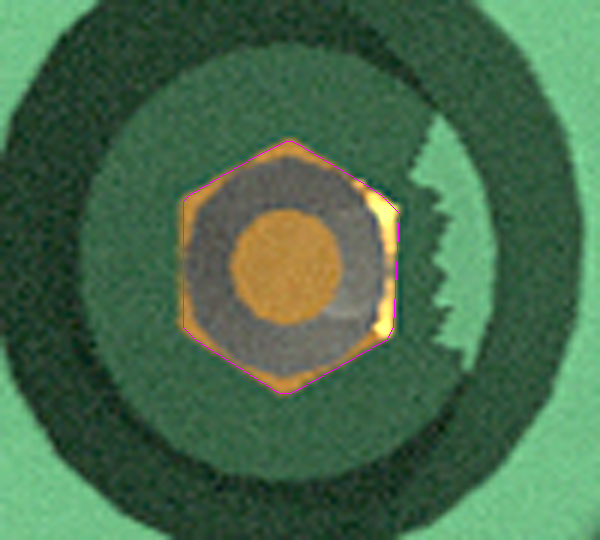

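The outline fits the nut's hex well: centre (0.5165,-0.1533), flat normals at 52° mod 60. The key yaw therefore has to be ≡ 22° mod 60. Now over to the key.

Emit:
servo_tool:
  motion:
    - [[5,-6,-20,0,0,-0.07],[25,-30,-45,0,0,-0.22],[52,-63,-70,0,0,-0.36],[80,-96,-90,0,0,-0.51],[107,-129,-105,0,0,-0.66],[134,-162,-110,0,0,-0.81],[161,-194,-110,0,0,-0.96],[185,-223,-110,0,0,-1.11],[204,-246,-110,0,0,-1.26],[212,-256,-110,0,0,-1.4]]

```text
t: 2.4
eef_pos: [0.5321, 0.1359, 0.2513]
tool_rot: [[-0.255, 0.967, 0.0], [0.967, 0.255, 0.0], [0.0, 0.0, -1.0]]
force: [-0.9, -0.5, 0.1]
opening: 0.999
gripper_force: 0.0
```

Emit:
servo_tool:
  motion:
    - [[0,0,0,0,0,-0.14],[0,0,0,0,0,-0.29],[0,0,0,0,0,-0.43],[0,0,0,0,0,-0.58],[0,0,0,0,0,-0.73],[0,0,0,0,0,-0.88],[0,0,0,0,0,-1.03],[0,0,0,0,0,-1.18],[0,0,0,0,0,-1.33],[0,0,0,0,0,-1.447]]

```text
t: 3.4
eef_pos: [0.5318, 0.1333, 0.2518]
tool_rot: [[-0.991, -0.132, 0.001], [-0.132, 0.991, -0.0], [-0.001, -0.0, -1.0]]
force: [-0.3, 0.6, 0.8]
opening: 0.999
gripper_force: 0.0
```

Emit:
servo_tool:
  motion:
    - [[0,0,0,0,0,0],[0,0,0,0,0,0],[0,0,0,0,0,0]]

```text
t: 3.7
eef_pos: [0.5316, 0.1343, 0.2515]
tool_rot: [[-0.992, -0.124, 0.0], [-0.124, 0.992, 0.0], [-0.0, 0.0, -1.0]]
force: [-0.3, -0.9, -0.8]
opening: 0.999
gripper_force: 0.0
```

```bash
cat > bar.py <<'E'
from h import *
def bar(c,z,ztop=None):
    hsv=cv2.cvtColor(c['img'],cv2.COLOR_RGB2HSV); m=cv2.inRange(hsv,(105,120,60),(125,255,255))
    ct=max(cv2.findContours(m,cv2.RETR_EXTERNAL,cv2.CHAIN_APPROX_NONE)[0],key=cv2.contourArea)
    Q=np.array([onz(c,u,z)[:2]*1000 for u in ct[:,0]],np.float32); r=cv2.minAreaRect(Q)
    b=cv2.boxPoints(r);e=b[1]-b[0];f=b[2]-b[1];v=e if np.hypot(*e)>np.hypot(*f) else f
    return np.array(r[0]),r[1],np.degrees(np.arctan2(v[1],v[0]))%180,cv2.boundingRect(ct)
E
python3 - <<'E'
from bar import *
from rig import robot
s,c=wrist(robot,'w2'); print(s['t'],s['eef_pos'],np.round(s['tool_rot'],3),np.round(s['joint_positions'],1))
for z in (.162,.17): print(bar(c,z))
E
```

```text
3.7 [0.53157749 0.13434684 0.25146591] [[-0.992 -0.124  0.   ]
 [-0.124  0.992  0.   ]
 [-0.     0.    -1.   ]] [14.2  5.2 12.6 97.4 -0.   7. ]
(array([531.49108887, 132.60324097]), (63.77822494506836, 14.519967079162598), np.float32(9.415051), (315, 162, 24, 87))
(array([528.7880249 , 132.30921936]), (61.587127685546875, 14.02113151550293), np.float32(9.415055), (315, 162, 24, 87))
```

View pics/w2.png

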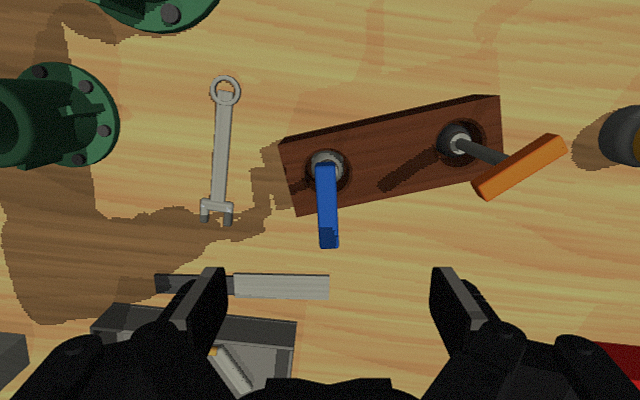

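The blue bar is centred between the fingers at (327,205) and the spare is clear at (520,167). Descending on the bar (centre about 0.5297, 0.1325, yaw about 9°) and gripping.

Emit:
servo_tool:
  motion:
    - [[1,-1,15,0,0,-0.02],[2,-1.6,45,0,0,-0.03],[2,-1.6,75,0,0,-0.03],[2,-1.6,98,0,0,-0.03],[2,-1.6,110,0,0,-0.03],[2,-1.6,110,0,0,-0.03],[2,-1.6,110,0,0,-0.03]]

```text
t: 4.45
eef_pos: [0.53, 0.1332, 0.1424]
tool_rot: [[-0.988, -0.157, 0.001], [-0.157, 0.988, 0.0], [-0.001, 0.0, -1.0]]
force: [0.0, 0.3, 0.6]
opening: 1.004
gripper_force: 0.0
```

Emit:
servo_tool:
  motion:
    - [[0,0,0,0,0,0],[0,0,0,0,0,0],[0,0,0,0,0,0],[0,0,0,0,0,0],[0,0,0,0,0,0],[0,0,0,0,0,0],[0,0,0,0,0,0],[0,0,0,0,0,0]]
  hand: 0
  squeeze: 100

```text
t: 5.25
eef_pos: [0.5299, 0.1332, 0.1417]
tool_rot: [[-0.988, -0.158, 0.001], [-0.158, 0.988, 0.0], [-0.001, 0.0, -1.0]]
force: [0.8, -0.1, 5.6]
opening: 0.144
gripper_force: 98.1
```

Emit:
servo_tool:
  motion:
    - [[0,0,-5,0,0,0],[0,0,-15,0,0,0],[0,0,-30,0,0,0],[0,0,-50,0,0,0],[0,0,-70,0,0,0],[0,0,-90,0,0,0],[0,0,-105,0,0,0],[0,0,-115,0,0,0],[0,0,-115,0,0,0],[0,0,-115,0,0,0]]

```text
t: 6.25
eef_pos: [0.5297, 0.1331, 0.256]
tool_rot: [[-0.988, -0.158, -0.0], [-0.158, 0.988, -0.0], [0.0, -0.0, -1.0]]
force: [-0.2, -0.5, -3.2]
opening: 0.143
gripper_force: 97.4
```

```bash
python3 - <<'E'
from bar import *
from rig import robot
s,c=wrist(robot,'w3'); p=np.array(s['eef_pos']); R=np.array(s['tool_rot']); print(s['t'],p,np.round(R,3),np.round(s['joint_positions'],1))
zt=p[2]+.0187+.002+.008
b=bar(c,zt);print(b, 'offset tool mm',R.T@np.r_[b[0]-p[:2]*1000,0])
for dz in (0,-.1297): print('axis expected at tcp px',proj(c,p+[0,0,dz]))
# well centre: dark in well on stand top, expected px
w=proj(c,[.5297,.1325,.06]); print('well px',w)
cv2.imwrite('pics/w3b.png',c['img'][:,:,::-1])
E
```

```text
6.25 [0.52968476 0.13308324 0.25602279] [[-0.988 -0.158 -0.   ]
 [-0.158  0.988 -0.   ]
 [ 0.    -0.    -1.   ]] [14.1  5.1 13.  97.9 -0.   5. ]
(array([527.05047607, 132.10568237]), (64.05853271484375, 13.502823829650879), np.float32(9.54084), (309, 222, 38, 148)) offset tool mm [ 2.75539012e+00 -5.50363786e-01  8.25401631e-04]
axis expected at tcp px [329.23931644 270.09761245]
axis expected at tcp px [328.77505875 191.16583963]
well px [328.0811224  172.39717142]
```

View pics/w3.png

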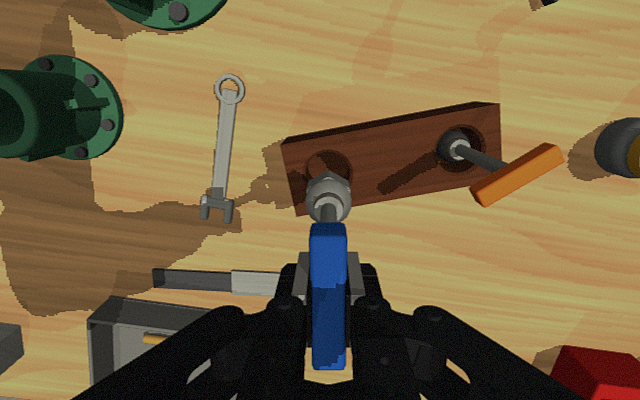

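The key is held upright and hangs clear at (329,195); its axis lies about 0.7 mm along tool +x from the TCP. Carrying it to above the hub with yaw 22°.

Emit:
servo_tool:
  motion:
    - [[2,-10,0,0,0,-0.02],[7,-35,0,0,0,-0.05],[14,-68,0,0,0,-0.08],[21,-103,0,0,0,-0.11],[28,-138,0,0,0,-0.14],[35,-173,0,0,0,-0.17],[43,-208,0,0,0,-0.2],[50,-242,0,0,0,-0.22],[55,-268,0,0,0,-0.225],[57.6,-280.7,0,0,0,-0.225]]

```text
t: 7.3
eef_pos: [0.5164, -0.1551, 0.2552]
tool_rot: [[-0.928, -0.372, -0.002], [-0.372, 0.928, 0.0], [0.001, 0.001, -1.0]]
force: [0.5, 1.5, -3.7]
opening: 0.145
gripper_force: 97.6
```

Emit:
servo_tool:
  motion:
    - [[0,0,0,0,0,0],[0,0,0,0,0,0],[0,0,0,0,0,0]]

```text
t: 7.6
eef_pos: [0.5171, -0.1522, 0.2561]
tool_rot: [[-0.927, -0.375, -0.0], [-0.375, 0.927, 0.0], [0.0, 0.0, -1.0]]
force: [0.3, -0.6, -2.2]
opening: 0.147
gripper_force: 97.6
```

```bash
python3 - <<'E'
from bar import *
from rig import robot
s,c=wrist(robot,'w4'); p=np.array(s['eef_pos']); R=np.array(s['tool_rot']); print(s['t'],p,np.round(R,3),np.round(s['joint_positions'],1),s['force'])
b=bar(c,p[2]+.0287);print(b,'off',R.T@np.r_[b[0]-p[:2]*1000,0])
hsv=cv2.cvtColor(c['img'],cv2.COLOR_RGB2HSV)
u=proj(c,[.516,-.1534,.098]);print('hub px',u)
m=cv2.inRange(hsv,(55,60,50),(95,255,255)); k=np.zeros_like(m); cv2.circle(k,tuple(int(x) for x in u),64,255,-1); m&=k
ct=np.vstack(cv2.findContours(m,cv2.RETR_EXTERNAL,cv2.CHAIN_APPROX_NONE)[0])
P=np.array([onz(c,q,.098)[:2] for q in ct[:,0]]); 
r=np.hypot(*(P-[.516,-.1534]).T);P=P[abs(r-.037)<.003]
for i in range(6):
    A=2*P;  
    x=np.linalg.lstsq(np.c_[2*P,np.ones(len(P))],(P**2).sum(1),rcond=None)[0]; rr=np.sqrt(x[2]+x[:2]@x[:2]);e=abs(np.hypot(*(P-x[:2]).T)-rr);P=P[e<max(.0008,1.5*np.median(e))]
print('rim',x[:2],rr,len(P))
E
```

```text
7.6 [ 0.51705516 -0.1521735   0.25612134] [[-0.927 -0.375 -0.   ]
 [-0.375  0.927  0.   ]
 [ 0.     0.    -1.   ]] [-16.4   4.1  11.9  97.8   0.  -38.4] [ 0.30863082 -0.63929087 -2.21219583]
(array([ 514.79644775, -153.56097412]), (64.54012298583984, 13.472001075744629), np.float32(22.447931), (309, 222, 38, 149)) off [ 2.61407720e+00 -4.39830282e-01  1.49015625e-04]
hub px [327.67226298 180.74489482]
rim [ 0.514607   -0.15367852] 0.036177721738046044 66
```

View pics/w4.png

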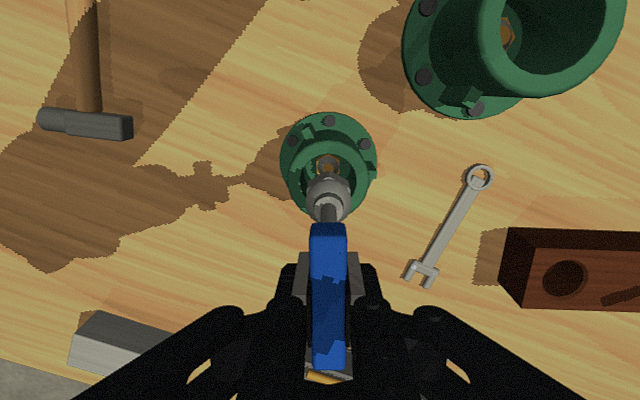

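The key hangs over the bore: socket at (328,195), hub at (328,160). Comparing the two yaws suggests the camera offset is about 0.7 mm out, so I'll correct by about 1.5 mm and descend.

Emit:
servo_tool:
  motion:
    - [[1.5,-0.6,5,0,0,0],[1.5,-0.6,15,0,0,0],[1.5,-0.6,28,0,0,0],[1.5,-0.6,42,0,0,0],[1.5,-0.6,56,0,0,0],[1.5,-0.6,66,0,0,0],[1.5,-0.6,74,0,0,0],[1.5,-0.6,79,0,0,0],[1.5,-0.6,80,0,0,0]]

```text
t: 8.55
eef_pos: [0.5157, -0.1542, 0.1758]
tool_rot: [[-0.927, -0.374, -0.001], [-0.374, 0.927, 0.0], [0.0, 0.0, -1.0]]
force: [0.4, 0.1, -4.0]
opening: 0.144
gripper_force: 97.6
```

Emit:
servo_tool:
  motion:
    - [[0,0,2,0,0,0],[0,0,4,0,0,0],[0,0,6,0,0,0],[0,0,8,0,0,0],[0,0,10,0,0,0]]

```text
t: 9.05
eef_pos: [0.5159, -0.1543, 0.1662]
tool_rot: [[-0.927, -0.374, 0.0], [-0.374, 0.927, -0.0], [-0.0, -0.0, -1.0]]
force: [-0.1, -0.3, -3.9]
opening: 0.146
gripper_force: 97.6
```

Emit:
servo_tool:
  motion:
    - [[0,0,1,0,0,0],[0,0,2,0,0,0],[0,0,3,0,0,0],[0,0,4,0,0,0],[0,0,5,0,0,0]]

```text
t: 9.55
eef_pos: [0.5159, -0.1543, 0.1612]
tool_rot: [[-0.927, -0.374, 0.0], [-0.374, 0.927, 0.0], [-0.0, -0.0, -1.0]]
force: [-0.1, 0.8, -3.1]
opening: 0.142
gripper_force: 97.8
```

Emit:
servo_tool:
  motion:
    - [[0,0,1,0,0,0],[0,0,2,0,0,0],[0,0,3,0,0,0],[0,0,4,0,0,0],[0,0,5,0,0,0]]

```text
t: 10.05
eef_pos: [0.5158, -0.1543, 0.1562]
tool_rot: [[-0.927, -0.374, 0.0], [-0.374, 0.927, -0.0], [-0.0, -0.0, -1.0]]
force: [1.8, -0.3, -3.4]
opening: 0.142
gripper_force: 97.8
```

The socket slid over the nut freely. Down 2 mm more, then turn clockwise (+tool z).

Emit:
servo_tool:
  motion:
    - [[0,0,1,0,0,0],[0,0,2,0,0,0],[0,0,2,0,0,0.04],[0,0,2,0,0,0.1],[0,0,2,0,0,0.16],[0,0,2,0,0,0.22],[0,0,2,0,0,0.28],[0,0,2,0,0,0.34],[0,0,2,0,0,0.4]]
  squeeze: 115

```text
t: 10.95
eef_pos: [0.5159, -0.1538, 0.1542]
tool_rot: [[-1.0, 0.019, 0.0], [0.019, 1.0, 0.001], [-0.0, 0.001, -1.0]]
force: [0.5, 2.7, -3.6]
opening: 0.143
gripper_force: 113.1
```

```bash
cat > st.py <<'E'
from rig import robot
import numpy as np
s=robot.get_state();R=np.array(s['tool_rot']);print(round(s['t'],2),np.round(s['eef_pos'],4),'yaw',np.degrees(np.arctan2(R[1,0],R[0,0]))%360,'F',np.round(s['force'],1),'M',np.round(s['ft_torque'],3),'j6',s['joint_positions'][5])
E
python3 st.py
```

```text
10.95 [ 0.5159 -0.1538  0.1542] yaw 178.9348471684533 F [ 0.5  2.7 -3.6] M [ 0.767 -0.049  0.304] j6 -15.569388031310512
```

Moment of 0.30 N m: the nut is turning. Continuing.

Emit:
servo_tool:
  motion:
    - [[0,0,0,0,0,0.06],[0,0,0,0,0,0.12],[0,0,0,0,0,0.18],[0,0,0,0,0,0.24],[0,0,0,0,0,0.3],[0,0,0,0,0,0.35]]

```text
t: 11.55
eef_pos: [0.5159, -0.1537, 0.1542]
tool_rot: [[-0.933, 0.36, 0.0], [0.36, 0.933, 0.001], [0.0, 0.001, -1.0]]
force: [-0.1, 3.0, -3.6]
opening: 0.142
gripper_force: 113.1
```

```bash
python3 st.py
```

```text
11.55 [ 0.5159 -0.1537  0.1542] yaw 158.89373578456434 F [-0.1  3.  -3.6] M [ 0.916 -0.15   0.324] j6 4.47724580297865
```

Emit:
servo_tool:
  motion:
    - [[0,0,0,0,0,0.05],[0,0,0,0,0,0.1],[0,0,0,0,0,0.15]]

```text
t: 11.85
eef_pos: [0.5159, -0.1536, 0.1542]
tool_rot: [[-0.869, 0.495, 0.0], [0.495, 0.869, 0.001], [0.001, 0.001, -1.0]]
force: [1.1, 2.3, -3.9]
opening: 0.141
gripper_force: 113.1
```

```bash
python3 st.py
```

```text
11.85 [ 0.5159 -0.1536  0.1542] yaw 150.32180402907684 F [ 1.1  2.3 -3.9] M [ 0.921 -0.19   0.341] j6 13.051446754827117
```

Now 0.9 rad turned with a steady moment of about 0.33 N m. Continuing in smaller bites to find the stop.

Emit:
servo_tool:
  motion:
    - [[0,0,0,0,0,0.04],[0,0,0,0,0,0.08],[0,0,0,0,0,0.12]]

```text
t: 12.15
eef_pos: [0.5159, -0.1536, 0.1542]
tool_rot: [[-0.804, 0.595, 0.0], [0.595, 0.804, 0.001], [0.001, 0.001, -1.0]]
force: [0.7, 3.3, -2.8]
opening: 0.143
gripper_force: 113.1
```

```bash
python3 st.py
```

```text
12.15 [ 0.5159 -0.1536  0.1542] yaw 143.46908758850003 F [ 0.7  3.3 -2.8] M [ 0.998 -0.163  0.349] j6 19.905109640303873
```

Emit:
servo_tool:
  motion:
    - [[0,0,0,0,0,0.04],[0,0,0,0,0,0.08],[0,0,0,0,0,0.12]]

```text
t: 12.45
eef_pos: [0.5159, -0.1536, 0.1542]
tool_rot: [[-0.727, 0.687, 0.0], [0.687, 0.727, 0.002], [0.001, 0.001, -1.0]]
force: [0.1, 3.5, -3.4]
opening: 0.142
gripper_force: 113.1
```

```bash
python3 st.py
```

```text
12.45 [ 0.5159 -0.1536  0.1542] yaw 136.59539710553443 F [ 0.1  3.5 -3.4] M [ 0.968 -0.23   0.342] j6 26.77976207994804
```

Emit:
servo_tool:
  motion:
    - [[0,0,0,0,0,0.04],[0,0,0,0,0,0.08],[0,0,0,0,0,0.12]]

```text
t: 12.75
eef_pos: [0.5159, -0.1536, 0.1542]
tool_rot: [[-0.639, 0.769, 0.0], [0.769, 0.639, 0.002], [0.001, 0.001, -1.0]]
force: [1.6, 3.0, -2.8]
opening: 0.137
gripper_force: 113.1
```

```bash
python3 st.py
```

```text
12.75 [ 0.5159 -0.1536  0.1542] yaw 129.71941288116463 F [ 1.6  3.  -2.8] M [ 0.931 -0.186  0.32 ] j6 33.656222159671564
```

Emit:
servo_tool:
  motion:
    - [[0,0,0,0,0,0.03],[0,0,0,0,0,0.06],[0,0,0,0,0,0.09]]

```text
t: 13.05
eef_pos: [0.5159, -0.1538, 0.1542]
tool_rot: [[-0.567, 0.824, 0.0], [0.824, 0.567, 0.001], [0.001, 0.001, -1.0]]
force: [1.1, 4.1, -3.7]
opening: 0.142
gripper_force: 113.0
```

```bash
python3 st.py
```

```text
13.05 [ 0.5159 -0.1538  0.1542] yaw 124.54369856382083 F [ 1.1  4.1 -3.7] M [ 1.251 -0.379  0.327] j6 38.82242496864986
```

Emit:
servo_tool:
  motion:
    - [[0,0,0,0,0,0.03],[0,0,0,0,0,0.06]]

```text
t: 13.25
eef_pos: [0.5159, -0.154, 0.1542]
tool_rot: [[-0.516, 0.857, 0.0], [0.857, 0.516, 0.001], [0.001, 0.0, -1.0]]
force: [1.7, 5.1, -4.3]
opening: 0.142
gripper_force: 112.9
```

```bash
python3 st.py; python3 - <<'E'
from bar import *
from rig import robot
s,c=wrist(robot,'w5'); p=np.array(s['eef_pos']); R=np.array(s['tool_rot'])
b=bar(c,p[2]+.0287);print(b,'off',R.T@np.r_[b[0]-p[:2]*1000,0])
E
```

```text
13.25 [ 0.5159 -0.154   0.1542] yaw 121.0629597601964 F [ 1.7  5.1 -4.3] M [ 1.369 -0.44   0.362] j6 42.29657029205016
(array([ 514.01812744, -152.77722168]), (13.663385391235352, 64.035888671875), np.float32(121.450226), (308, 222, 39, 148)) off [ 2.00343981e+00 -9.67821694e-01  7.64657430e-04]
```

There is no slip in the grip (bar yaw 121.4°, gripper 121.1°). Total turn is 1.41 rad. A bit further.

Emit:
servo_tool:
  motion:
    - [[0,0,0,0,0,0.02],[0,0,0,0,0,0.04]]

```text
t: 13.5
eef_pos: [0.5159, -0.1542, 0.1542]
tool_rot: [[-0.482, 0.876, 0.0], [0.876, 0.482, 0.0], [0.0, 0.0, -1.0]]
force: [2.1, 5.3, -4.6]
opening: 0.138
gripper_force: 112.8
```

```bash
python3 st.py
```

```text
13.5 [ 0.5159 -0.1542  0.1542] yaw 118.8030744780055 F [ 2.1  5.3 -4.6] M [ 1.425 -0.445  0.243] j6 44.54926387631175
```

Emit:
servo_tool:
  motion:
    - [[0,0,0,0,0,0.02],[0,0,0,0,0,0.04]]

```text
t: 13.7
eef_pos: [0.5158, -0.1542, 0.1542]
tool_rot: [[-0.446, 0.895, -0.0], [0.895, 0.446, 0.0], [0.0, 0.0, -1.0]]
force: [1.6, 4.2, -6.0]
opening: 0.14
gripper_force: 112.8
```

```bash
python3 st.py
```

```text
13.7 [ 0.5158 -0.1542  0.1542] yaw 116.49907980440159 F [ 1.6  4.2 -6. ] M [ 1.449 -0.52   0.382] j6 46.85176232980271
```

Emit:
servo_tool:
  motion:
    - [[0,0,0,0,0,0.03],[0,0,0,0,0,0.06]]

```text
t: 13.9
eef_pos: [0.5158, -0.1543, 0.1543]
tool_rot: [[-0.391, 0.92, -0.0], [0.92, 0.391, -0.0], [0.0, -0.0, -1.0]]
force: [1.8, 3.2, -5.2]
opening: 0.146
gripper_force: 113.0
```

```bash
python3 st.py; python3 - <<'E'
from bar import *
from rig import robot
s,c=wrist(robot,'w6'); p=np.array(s['eef_pos']); R=np.array(s['tool_rot'])
b=bar(c,p[2]+.0287);print(b,'off',R.T@np.r_[b[0]-p[:2]*1000,0])
E
```

```text
13.9 [ 0.5158 -0.1543  0.1543] yaw 113.00413863401592 F [ 1.8  3.2 -5.2] M [ 1.414 -0.416  0.532] j6 50.340296642713554
(array([ 514.09240723, -152.71850586]), (13.338025093078613, 63.57582092285156), np.float32(113.79072), (308, 222, 38, 147)) off [ 2.14276907e+00 -9.50059687e-01  8.30708769e-05]
```

The moment is rising (0.53 N m), so the stop may be near. Pressing further.

Emit:
servo_tool:
  motion:
    - [[0,0,0,0,0,0.03],[0,0,0,0,0,0.06]]

```text
t: 14.15
eef_pos: [0.5158, -0.1543, 0.1543]
tool_rot: [[-0.335, 0.942, 0.0], [0.942, 0.335, 0.0], [-0.0, 0.0, -1.0]]
force: [1.1, 3.9, -4.8]
opening: 0.143
gripper_force: 112.9
```

```bash
python3 st.py; python3 - <<'E'
from bar import *
from rig import robot
s,c=wrist(robot,'w7'); p=np.array(s['eef_pos']); R=np.array(s['tool_rot'])
b=bar(c,p[2]+.0287);print(b[2],'off',R.T@np.r_[b[0]-p[:2]*1000,0])
E
```

```text
14.15 [ 0.5158 -0.1543  0.1543] yaw 109.57386797098943 F [ 1.1  3.9 -4.8] M [ 1.34  -0.492  0.403] j6 53.77104252537559
110.36044 off [ 2.10776803e+00 -9.32803045e-01 -5.86470340e-05]
```

Emit:
servo_tool:
  motion:
    - [[0,0,0,0,0,0.03],[0,0,0,0,0,0.06],[0,0,0,0,0,0.09]]

```text
t: 14.5
eef_pos: [0.5159, -0.1543, 0.1544]
tool_rot: [[-0.249, 0.969, 0.0], [0.969, 0.249, 0.0], [-0.0, 0.0, -1.0]]
force: [0.4, 4.2, -4.5]
opening: 0.143
gripper_force: 113.0
```

```bash
python3 st.py; python3 - <<'E'
from bar import *
from rig import robot
s,c=wrist(robot,'w8'); p=np.array(s['eef_pos']); R=np.array(s['tool_rot'])
b=bar(c,p[2]+.0287);print(b[2],'off',R.T@np.r_[b[0]-p[:2]*1000,0])
t=robot.capture('scene');cv2.imwrite('pics/s8.png',cv2.resize(t['img'][150:250,200:340,::-1],None,fx=5,fy=5,interpolation=cv2.INTER_CUBIC))
E
```

```text
14.5 [ 0.5159 -0.1543  0.1544] yaw 104.40124926387308 F [ 0.4  4.2 -4.5] M [ 1.446 -0.46   0.239] j6 58.94246894738035
104.73495 off [ 1.92807144e+00 -8.66188157e-01 -2.09725199e-04]
```

The angle now exceeds what should be left (1.70 rad), yet the moment dropped. I'll lift the key out of the way and look at the nut rather than guess.

Emit:
servo_tool:
  motion:
    - [[0,0,0,0,0,-0.1],[0,0,-8,0,0,-0.1],[0,0,-22,0,0,-0.1],[0,0,-42,0,0,-0.1],[0,0,-64,0,0,-0.1],[0,0,-82,0,0,-0.1],[40,0,-94,0,0,-0.1],[80,0,-97,0,0,-0.1],[80,0,-97,0,0,-0.1],[80,0,-97,0,0,-0.1]]

```text
t: 15.6
eef_pos: [0.4957, -0.077, 0.2524]
tool_rot: [[-0.347, 0.938, 0.002], [0.938, 0.347, -0.002], [-0.003, 0.001, -1.0]]
force: [0.0, -1.2, -2.1]
opening: 0.145
gripper_force: 116.7
```

```bash
python3 - <<'E'
from h import *
from rig import robot
s,c=wrist(robot,'w9');print(s['t'],s['eef_pos'],np.round(s['tool_rot'],3)); print(proj(c,[.516,-.1535,.0345]),proj(c,[.516,-.1535,.098]))
E
```

```text
15.6 [ 0.49574319 -0.07704488  0.25240739] [[-0.347  0.938  0.002]
 [ 0.938  0.347 -0.002]
 [-0.003  0.001 -1.   ]]
[321.7502459  235.44808911] [320.678585 262.426854]
```

Emit:
servo_tool:
  motion:
    - [[-15,0,0,0,0,0],[-50,0,0,0,0,0],[-90,0,0,0,0,0],[-130,0,0,0,0,0],[-152,0,0,0,0,0],[-158,0,0,0,0,0],[-158,0,0,0,0,0],[-158,0,0,0,0,0]]

```text
t: 16.45
eef_pos: [0.5502, -0.2253, 0.2511]
tool_rot: [[-0.346, 0.938, -0.001], [0.938, 0.346, 0.0], [0.0, -0.0, -1.0]]
force: [-0.6, 0.7, -3.9]
opening: 0.143
gripper_force: 116.7
```

```bash
cat > nut.py <<'E'
from h import *
from rig import robot
import sys
s,c=wrist(robot,sys.argv[1]);im=c['img'];print(s['t'],s['eef_pos'])
hsv=cv2.cvtColor(im,cv2.COLOR_RGB2HSV)
u=proj(c,[.516,-.1535,.0345]).round().astype(int);print(u)
h=hsv; m=((h[...,0]<28)|(h[...,0]>165)).astype(np.uint8)*255; m[(h[...,1]<60)]=0; m[h[...,2]<35]=0
f=350/np.linalg.norm(-c['R'].T@c['t']-[.516,-.1535,.0345])
k=np.zeros_like(m);cv2.circle(k,tuple(int(x) for x in u),int(f*.0195),255,-1);m&=k
m=cv2.morphologyEx(m,cv2.MORPH_CLOSE,np.ones((5,5)))
ct=max(cv2.findContours(m,cv2.RETR_EXTERNAL,cv2.CHAIN_APPROX_NONE)[0],key=cv2.contourArea); hu=cv2.convexHull(ct)[:,0]
Q=np.array([onz(c,q,.0345)[:2] for q in hu])
M=cv2.moments((Q*1e6).astype(np.float32).reshape(-1,1,2)); q0=np.array([M['m10'],M['m01']])/M['m00']/1e6
a=np.radians(np.arange(0,60,.5))
W=[np.mean([max((Q-q0)@[np.cos(t+j*np.pi/3),np.sin(t+j*np.pi/3)]) for j in range(6)]) for t in a]
print('nut',q0,'flat',np.degrees(a[int(np.argmin(W))]),min(W)*1e3,'corner',np.degrees(a[int(np.argmax(W))]),max(W)*1e3)
x,y=u; v=cv2.resize(im[max(y-50,0):y+50,x-60:x+60,::-1],None,fx=6,fy=6,interpolation=cv2.INTER_CUBIC)
v=cv2.convertScaleAbs(v,alpha=1.5);cv2.polylines(v,[((hu-[x-60,max(y-50,0)])*6+3).astype(np.int32)],True,(255,0,255),1);cv2.imwrite(f'pics/{sys.argv[1]}n.png',v)
E
python3 nut.py w10
```

```text
16.45 [ 0.55019562 -0.22532571  0.25109744]
[321  88]
nut [ 0.51677626 -0.15301488] flat 53.5 12.228749092195164 corner 24.5 13.562381577174273
```

View pics/w10n.png

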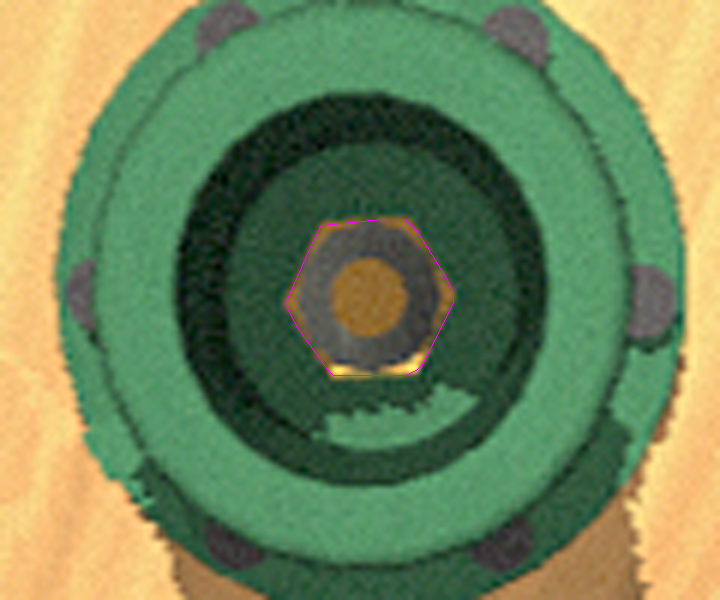

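The crop shows the nut hex cleanly, centred at (0.5168,-0.1530), with flats at 54° mod 60. It has turned about 58° (1.02 rad). The key turned 97°, so after a stop at yaw about 131° the socket cammed over. My insertion was about 1.8 mm off the nut axis, which explains this. I'll re-seat it better centred at yaw 144° (≡ 24°) and check for the stop.

Emit:
servo_tool:
  motion:
    - [[8,-1,0,0,0,-0.08],[25,-2,0,0,0,-0.2],[45,-4,0,0,0,-0.34],[63,-5,0,0,0,-0.47],[75,-6,0,0,0,-0.56],[79,-6.2,0,0,0,-0.59],[79,-6.2,0,0,0,-0.59],[79,-6.2,0,0,0,-0.59],[79,-6.2,0,0,0,-0.59]]

```text
t: 17.4
eef_pos: [0.5175, -0.1535, 0.2512]
tool_rot: [[-0.809, 0.588, -0.0], [0.588, 0.809, -0.0], [0.0, -0.0, -1.0]]
force: [-0.6, 0.1, -3.3]
opening: 0.145
gripper_force: 116.7
```

```bash
python3 st.py; python3 - <<'E'
from bar import *
for n in ('w2','w3','w4','w10'):
    s,c=pickle.load(open(n+'.pkl','rb')); p=np.array(s['eef_pos']);R=np.array(s['tool_rot'])
    zt=.170 if n=='w2' else p[2]+.0283
    hsv=cv2.cvtColor(c['img'],cv2.COLOR_RGB2HSV); m=cv2.inRange(hsv,(105,120,60),(125,255,255))
    ct=max(cv2.findContours(m,cv2.RETR_EXTERNAL,cv2.CHAIN_APPROX_NONE)[0],key=cv2.contourArea)[:,0]
    Q=np.array([R.T@(onz(c,u,zt)-p)*1000 for u in ct])
    print(n,'far-end centre',np.percentile(Q[:,0],1)+30,'y',(Q[:,1].min()+Q[:,1].max())/2)
E
```

```text
17.4 [ 0.5175 -0.1535  0.2512] yaw 143.99698016614204 F [-0.6  0.1 -3.3] M [-0.014  0.008  0.031] j6 19.48890621763618
w2 far-end centre 2.321884884538097 y -1.4357239545993026
w3 far-end centre 0.406261740900117 y -0.62060751370197
w4 far-end centre 0.4957341209251922 y -0.4373911291659498
w10 far-end centre -0.45759626794216146 y -0.7641737417448069
```

Emit:
servo_tool:
  motion:
    - [[1.2,0.2,5,0,0,0],[1.2,0.2,18,0,0,0],[1.2,0.2,35,0,0,0],[1.2,0.2,52,0,0,0],[1.2,0.2,67,0,0,0],[1.2,0.2,78,0,0,0],[1.2,0.2,83,0,0,0],[1.2,0.2,85,0,0,0]]

```text
t: 18.2
eef_pos: [0.5163, -0.1523, 0.1658]
tool_rot: [[-0.81, 0.587, -0.001], [0.587, 0.81, 0.0], [0.001, -0.0, -1.0]]
force: [-0.3, 0.8, -3.1]
opening: 0.146
gripper_force: 116.6
```

Emit:
servo_tool:
  motion:
    - [[0,0,1.5,0,0,0],[0,0,3,0,0,0],[0,0,4.5,0,0,0],[0,0,6,0,0,0],[0,0,7,0,0,0]]

```text
t: 18.7
eef_pos: [0.5165, -0.1522, 0.1593]
tool_rot: [[-0.81, 0.587, 0.0], [0.587, 0.81, -0.0], [-0.0, 0.0, -1.0]]
force: [-0.1, -1.0, -3.6]
opening: 0.138
gripper_force: 116.7
```

Emit:
servo_tool:
  motion:
    - [[0,0,1.5,0,0,0],[0,0,3,0,0,0],[0,0,4,0,0,0],[0,0,5,0,0,0],[0,0,5,0,0,0]]

```text
t: 19.2
eef_pos: [0.5164, -0.1522, 0.1541]
tool_rot: [[-0.81, 0.587, -0.0], [0.587, 0.81, 0.0], [0.0, -0.0, -1.0]]
force: [-0.0, 0.1, -4.4]
opening: 0.144
gripper_force: 116.7
```

```bash
python3 st.py
```

```text
19.2 [ 0.5164 -0.1522  0.1541] yaw 144.09036464952217 F [-0.   0.1 -4.4] M [ 0.018  0.022 -0.008] j6 19.484709996487386
```

Emit:
servo_tool:
  motion:
    - [[0,0,0.5,0,0,0],[0,0,1,0,0,0],[0,0,1.5,0,0,0],[0,0,1.5,0,0,0]]

```text
t: 19.6
eef_pos: [0.5166, -0.1523, 0.1532]
tool_rot: [[-0.81, 0.587, 0.001], [0.587, 0.81, -0.0], [-0.001, 0.0, -1.0]]
force: [-0.8, -0.1, 0.7]
opening: 0.142
gripper_force: 117.3
```

Emit:
servo_tool:
  motion:
    - [[0,0,0,0,0,0.05],[0,0,0,0,0,0.1],[0,0,0,0,0,0.15],[0,0,0,0,0,0.18]]

```text
t: 20.0
eef_pos: [0.5166, -0.1523, 0.1532]
tool_rot: [[-0.69, 0.723, 0.001], [0.723, 0.69, -0.0], [-0.001, 0.001, -1.0]]
force: [-0.1, 0.4, 0.3]
opening: 0.144
gripper_force: 117.3
```

```bash
python3 st.py
```

```text
20.0 [ 0.5166 -0.1523  0.1532] yaw 133.66338476722595 F [-0.1  0.4  0.3] M [0.08  0.08  0.016] j6 29.910049869173886
```

Emit:
servo_tool:
  motion:
    - [[0,0,0,0,0,0.02],[0,0,0,0,0,0.04],[0,0,0,0,0,0.04]]

```text
t: 20.3
eef_pos: [0.5166, -0.1523, 0.1532]
tool_rot: [[-0.662, 0.749, 0.001], [0.749, 0.662, -0.0], [-0.001, 0.0, -1.0]]
force: [-0.5, 0.9, 3.5]
opening: 0.142
gripper_force: 117.5
```

```bash
python3 st.py
```

```text
20.3 [ 0.5166 -0.1523  0.1532] yaw 131.45747209192498 F [-0.5  0.9  3.5] M [0.199 0.093 0.031] j6 32.11698996255587
```

Emit:
servo_tool:
  motion:
    - [[0,0,0,0,0,0.02],[0,0,0,0,0,0.04],[0,0,0,0,0,0.04]]

```text
t: 20.6
eef_pos: [0.5166, -0.1522, 0.1531]
tool_rot: [[-0.631, 0.776, 0.001], [0.776, 0.631, -0.0], [-0.0, 0.0, -1.0]]
force: [-0.8, 0.6, 4.6]
opening: 0.142
gripper_force: 118.0
```

```bash
python3 st.py
```

```text
20.6 [ 0.5166 -0.1522  0.1531] yaw 129.13114658882148 F [-0.8  0.6  4.6] M [ 0.27   0.156 -0.033] j6 34.445933587794215
```

Fully seated (light contact force) and centred. The play is not yet taken up, so I'll keep going in small bites.

Emit:
servo_tool:
  motion:
    - [[0,0,0,0,0,0.03],[0,0,0,0,0,0.06],[0,0,0,0,0,0.06]]

```text
t: 20.9
eef_pos: [0.5166, -0.1522, 0.1532]
tool_rot: [[-0.583, 0.812, 0.001], [0.812, 0.583, -0.0], [-0.0, 0.001, -1.0]]
force: [-0.2, -0.3, 5.0]
opening: 0.134
gripper_force: 118.0
```

```bash
python3 st.py
```

```text
20.9 [ 0.5166 -0.1522  0.1532] yaw 125.69250906593915 F [-0.2 -0.3  5. ] M [0.319 0.111 0.08 ] j6 37.88790926050824
```

Emit:
servo_tool:
  motion:
    - [[0,0,0,0,0,0.03],[0,0,0,0,0,0.06],[0,0,0,0,0,0.06]]

```text
t: 21.2
eef_pos: [0.5166, -0.1522, 0.1532]
tool_rot: [[-0.534, 0.846, 0.001], [0.846, 0.534, 0.0], [-0.0, 0.001, -1.0]]
force: [0.4, 0.7, 6.1]
opening: 0.139
gripper_force: 118.1
```

```bash
python3 st.py; python3 - <<'E'
from bar import *
from rig import robot
s,c=wrist(robot,'w11'); p=np.array(s['eef_pos']); R=np.array(s['tool_rot'])
b=bar(c,p[2]+.0287);print(b[2],'off',R.T@np.r_[b[0]-p[:2]*1000,0])
E
```

```text
21.2 [ 0.5166 -0.1522  0.1532] yaw 122.2654701881847 F [0.4 0.7 6.1] M [0.289 0.045 0.206] j6 41.314874204790414
122.93651 off [ 2.02285696e+00 -8.07957512e-01 -1.09189345e-03]
```

Emit:
servo_tool:
  motion:
    - [[0,0,0,0,0,0.02],[0,0,0,0,0,0.04],[0,0,0,0,0,0.04]]

```text
t: 21.55
eef_pos: [0.5166, -0.1522, 0.1531]
tool_rot: [[-0.5, 0.866, 0.001], [0.866, 0.5, 0.0], [-0.0, 0.001, -1.0]]
force: [-0.2, 1.0, 5.7]
opening: 0.144
gripper_force: 118.1
```

```bash
python3 st.py
```

```text
21.55 [ 0.5166 -0.1522  0.1531] yaw 119.99603135962086 F [-0.2  1.   5.7] M [0.263 0.112 0.219] j6 43.58737264467751
```

Emit:
servo_tool:
  motion:
    - [[0,0,0,0,0,0.02],[0,0,0,0,0,0.04],[0,0,0,0,0,0.04]]

```text
t: 21.85
eef_pos: [0.5166, -0.1522, 0.1532]
tool_rot: [[-0.465, 0.885, 0.001], [0.885, 0.465, 0.0], [-0.0, 0.001, -1.0]]
force: [-0.6, 0.9, 5.5]
opening: 0.137
gripper_force: 118.1
```

```bash
python3 st.py; python3 - <<'E'
from bar import *
from rig import robot
s,c=wrist(robot,'w12'); p=np.array(s['eef_pos']); R=np.array(s['tool_rot'])
b=bar(c,p[2]+.0287);print(b[2],'off',R.T@np.r_[b[0]-p[:2]*1000,0])
E
```

```text
21.85 [ 0.5166 -0.1522  0.1532] yaw 117.69738149968525 F [-0.6  0.9  5.5] M [0.373 0.057 0.173] j6 45.88236981506973
118.535225 off [ 1.96700468e+00 -7.51898252e-01 -1.05511244e-03]
```

Emit:
servo_tool:
  motion:
    - [[0,0,0,0,0,0.04],[0,0,0,0,0,0.08]]

```text
t: 22.1
eef_pos: [0.5167, -0.1521, 0.1532]
tool_rot: [[-0.392, 0.92, 0.001], [0.92, 0.392, 0.0], [-0.0, 0.001, -1.0]]
force: [0.0, 1.4, 5.5]
opening: 0.143
gripper_force: 118.2
```

```bash
python3 st.py
```

```text
22.1 [ 0.5167 -0.1521  0.1532] yaw 113.08087206044738 F [0.  1.4 5.5] M [0.367 0.055 0.44 ] j6 50.50314574019689
```

Emit:
servo_tool:
  motion:
    - [[0,0,0,0,0,0.04],[0,0,0,0,0,0.08]]

```text
t: 22.3
eef_pos: [0.5167, -0.1522, 0.1532]
tool_rot: [[-0.317, 0.949, 0.001], [0.949, 0.317, 0.0], [-0.0, 0.001, -1.0]]
force: [-0.4, 1.2, 5.7]
opening: 0.139
gripper_force: 117.9
```

```bash
python3 st.py; python3 - <<'E'
from bar import *
from rig import robot
s,c=wrist(robot,'w13'); p=np.array(s['eef_pos']); R=np.array(s['tool_rot'])
b=bar(c,p[2]+.0287);print(b[2],'off',R.T@np.r_[b[0]-p[:2]*1000,0])
E
```

```text
22.3 [ 0.5167 -0.1522  0.1532] yaw 108.46416777179462 F [-0.4  1.2  5.7] M [ 0.372  0.037 -0.1  ] j6 55.11789848444143
109.06846 off [ 1.87508400e+00 -7.30448827e-01 -1.02374625e-03]
```

The moment peaked at about 0.44, then dropped to −0.1 between 113° and 108°: the socket rode over the nut's corners again. That suggests the nut is against its stop. I'll turn on to the next free alignment so it isn't loosened, lift, and look.

Emit:
servo_tool:
  motion:
    - [[0,0,0,0,0,0.1],[0,0,0,0,0,0.2],[0,0,0,0,0,0.3],[0,0,0,0,0,0.38],[0,0,0,0,0,0.38]]

```text
t: 22.85
eef_pos: [0.5167, -0.1522, 0.1532]
tool_rot: [[0.059, 0.998, 0.001], [0.998, -0.059, -0.0], [-0.0, 0.001, -1.0]]
force: [0.8, 1.6, 5.3]
opening: 0.141
gripper_force: 118.0
```

```bash
python3 st.py
```

```text
22.85 [ 0.5167 -0.1522  0.1532] yaw 86.61903485639883 F [0.8 1.6 5.3] M [ 0.242 -0.031 -0.022] j6 76.95942896212291
```

Emit:
servo_tool:
  motion:
    - [[0,0,-6,0,0,0],[0,0,-20,0,0,0],[0,0,-42,0,0,0],[0,0,-66,0,0,0],[0,0,-86,0,0,0],[-25,0,-96,0,0,0],[-55,0,-98,0,0,0],[-76,0,-98,0,0,0],[-78,0,-98,0,0,0],[-78,0,-98,0,0,0]]

```text
t: 23.85
eef_pos: [0.5118, -0.2304, 0.2509]
tool_rot: [[0.057, 0.998, -0.001], [0.998, -0.057, 0.0], [0.0, -0.001, -1.0]]
force: [-0.9, 0.4, -3.2]
opening: 0.142
gripper_force: 116.7
```

Emit:
servo_tool:
  motion:
    - [[0,0,0,0,0,0],[0,0,0,0,0,0]]

```text
t: 24.05
eef_pos: [0.5121, -0.2293, 0.2509]
tool_rot: [[0.055, 0.998, -0.0], [0.998, -0.055, 0.0], [0.0, -0.0, -1.0]]
force: [-0.3, -0.6, -2.9]
opening: 0.141
gripper_force: 116.7
```

```bash
python3 st.py; python3 nut.py w14; python3 - <<'E'
from bar import *
s,c=pickle.load(open('w14.pkl','rb')); p=np.array(s['eef_pos']);R=np.array(s['tool_rot'])
b=bar(c,p[2]+.0283);print(b[2],R.T@np.r_[b[0]-p[:2]*1000,0])
E
```

```text
24.05 [ 0.5121 -0.2293  0.2509] yaw 86.84209926220535 F [-0.3 -0.6 -2.9] M [-0.006  0.033  0.009] j6 69.03199339909742
24.05 [ 0.51212865 -0.22933786  0.25094214]
[328  91]
nut [ 0.51681967 -0.15299685] flat 49.0 12.223966672521849 corner 18.0 13.59251174641402
87.55426 [ 1.44490955e+00 -5.29052760e-01  2.26712000e-04]
```

The nut now reads 48.5° against 54° before. It has turned a total of 63.5° (1.11 rad), and its stop shows at key yaw about 126° in both passes. My back-off while wedged loosened it 5.5° the first time. One more pass to confirm: re-seat, press to the stop without riding over, release back to neutral, and look again.

Emit:
servo_tool:
  motion:
    - [[10,0,0,0,0,0.03],[35,0.3,0,0,0,0.07],[60,0.6,0,0,0,0.11],[74,0.8,0,0,0,0.145],[76.7,0.8,0,0,0,0.145],[76.7,0.8,0,0,0,0.145],[76.7,0.8,0,0,0,0.145],[76.7,0.8,0,0,0,0.145]]

```text
t: 24.9
eef_pos: [0.5171, -0.1542, 0.2507]
tool_rot: [[0.2, 0.98, -0.0], [0.98, -0.2, -0.0], [-0.0, -0.0, -1.0]]
force: [-0.6, -0.4, -2.9]
opening: 0.143
gripper_force: 116.7
```

Emit:
servo_tool:
  motion:
    - [[0,0,6,0,0,0],[0,0,20,0,0,0],[0,0,40,0,0,0],[0,0,60,0,0,0],[0,0,74,0,0,0],[0,0,82,0,0,0],[0,0,85,0,0,0],[0,0,85,0,0,0]]

```text
t: 25.7
eef_pos: [0.5172, -0.1537, 0.1659]
tool_rot: [[0.2, 0.98, 0.0], [0.98, -0.2, -0.0], [-0.0, 0.0, -1.0]]
force: [0.2, -0.1, -2.7]
opening: 0.141
gripper_force: 116.8
```

Emit:
servo_tool:
  motion:
    - [[0,0,2,0,0,0],[0,0,4,0,0,0],[0,0,6,0,0,0],[0,0,8,0,0,0],[0,0,9.5,0,0,0],[0,0,11,0,0,0],[0,0,12,0,0,0],[0,0,12.5,0,0,0]]

```text
t: 26.5
eef_pos: [0.5172, -0.1536, 0.1532]
tool_rot: [[0.2, 0.98, -0.0], [0.98, -0.2, 0.0], [0.0, -0.0, -1.0]]
force: [-0.0, 2.1, 0.2]
opening: 0.14
gripper_force: 117.3
```

```bash
python3 st.py
```

```text
26.5 [ 0.5172 -0.1536  0.1532] yaw 78.48411713450457 F [-0.   2.1  0.2] M [0.403 0.161 0.005] j6 84.975449299282
```

Emit:
servo_tool:
  motion:
    - [[0.9,0,0,0,0,0.05],[0.9,0,0,0,0,0.11],[0.9,0,0,0,0,0.17],[0.9,0,0,0,0,0.23]]

```text
t: 26.9
eef_pos: [0.5173, -0.1526, 0.1533]
tool_rot: [[0.42, 0.908, -0.0], [0.908, -0.42, 0.0], [0.0, -0.0, -1.0]]
force: [0.8, 1.2, -2.3]
opening: 0.144
gripper_force: 116.8
```

```bash
python3 st.py
```

```text
26.9 [ 0.5173 -0.1526  0.1533] yaw 65.16670580738928 F [ 0.8  1.2 -2.3] M [ 0.514  0.055 -0.014] j6 98.38964585784339
```

Emit:
servo_tool:
  motion:
    - [[0,0,0,0,0,0.04],[0,0,0,0,0,0.08]]

```text
t: 27.1
eef_pos: [0.5174, -0.1526, 0.1533]
tool_rot: [[0.49, 0.872, 0.0], [0.872, -0.49, 0.0], [0.0, -0.0, -1.0]]
force: [1.0, 1.5, -2.4]
opening: 0.144
gripper_force: 116.8
```

```bash
python3 st.py
```

```text
27.1 [ 0.5174 -0.1526  0.1533] yaw 60.64014178856401 F [ 1.   1.5 -2.4] M [0.524 0.035 0.198] j6 102.92038858060602
```

Emit:
servo_tool:
  motion:
    - [[0,0,0,0,0,0.03],[0,0,0,0,0,0.06]]

```text
t: 27.3
eef_pos: [0.5174, -0.1526, 0.1533]
tool_rot: [[0.541, 0.841, 0.0], [0.841, -0.541, 0.0], [0.0, -0.0, -1.0]]
force: [0.0, 1.5, -3.5]
opening: 0.142
gripper_force: 116.9
```

```bash
python3 st.py; python3 - <<'E'
from bar import *
from rig import robot
s,c=wrist(robot,'w15'); p=np.array(s['eef_pos']); R=np.array(s['tool_rot'])
b=bar(c,p[2]+.0283);print(b[2],R.T@np.r_[b[0]-p[:2]*1000,0])
E
```

```text
27.3 [ 0.5174 -0.1526  0.1533] yaw 57.22952219723023 F [ 0.   1.5 -3.5] M [ 0.545 -0.018  0.353] j6 106.33248664573809
58.06465 [ 1.29416907e+00 -2.16228511e-01  2.82250440e-04]
```

Emit:
servo_tool:
  motion:
    - [[0,0,0,0,0,0.02],[0,0,0,0,0,0.05]]

```text
t: 27.55
eef_pos: [0.5174, -0.1527, 0.1533]
tool_rot: [[0.583, 0.813, 0.0], [0.813, -0.583, 0.0], [0.0, 0.0, -1.0]]
force: [0.3, 2.0, -3.1]
opening: 0.141
gripper_force: 117.0
```

```bash
python3 st.py; python3 - <<'E'
from bar import *
from rig import robot
s,c=wrist(robot,'w16'); p=np.array(s['eef_pos']); R=np.array(s['tool_rot'])
b=bar(c,p[2]+.0283);print(b[2],R.T@np.r_[b[0]-p[:2]*1000,0])
E
```

```text
27.55 [ 0.5174 -0.1527  0.1533] yaw 54.353530337066246 F [ 0.3  2.  -3.1] M [ 0.559 -0.07   0.459] j6 109.20590652577697
55.1889 [ 1.29136760e+00 -1.90668455e-01  1.23405747e-04]
```

The moment rises steadily to 0.46 N m, well above the turning friction, so it is pressed on the stop. I'm releasing the load back to neutral and lifting for a look.

Emit:
servo_tool:
  motion:
    - [[0,0,0,0,0,-0.1],[0,0,0,0,0,-0.22],[0,0,0,0,0,-0.34],[0,0,0,0,0,-0.39],[0,0,0,0,0,-0.39]]

```text
t: 28.1
eef_pos: [0.5172, -0.153, 0.1533]
tool_rot: [[0.229, 0.973, -0.0], [0.973, -0.229, -0.0], [-0.001, -0.0, -1.0]]
force: [-0.7, 0.2, -3.3]
opening: 0.143
gripper_force: 116.8
```

Emit:
servo_tool:
  motion:
    - [[0,0,-6,0,0,0],[0,0,-20,0,0,0],[0,0,-42,0,0,0],[0,0,-66,0,0,0],[0,0,-86,0,0,0],[-25,0,-96,0,0,0],[-55,0,-98,0,0,0],[-76,0,-98,0,0,0],[-78,0,-98,0,0,0],[-78,0,-98,0,0,0]]

```text
t: 29.1
eef_pos: [0.4995, -0.229, 0.2521]
tool_rot: [[0.231, 0.973, 0.001], [0.973, -0.231, -0.0], [-0.0, 0.001, -1.0]]
force: [-0.4, 0.2, -4.1]
opening: 0.141
gripper_force: 116.7
```

Emit:
servo_tool:
  motion:
    - [[0,0,0,0,0,0],[0,0,0,0,0,0]]

```text
t: 29.3
eef_pos: [0.4997, -0.2279, 0.2516]
tool_rot: [[0.228, 0.974, 0.0], [0.974, -0.228, 0.0], [0.0, 0.0, -1.0]]
force: [-0.1, 0.8, -3.4]
opening: 0.138
gripper_force: 116.7
```

```bash
python3 st.py; python3 nut.py w17
```

```text
29.3 [ 0.4997 -0.2279  0.2516] yaw 76.80631628823946 F [-0.1  0.8 -3.4] M [-0.011  0.018  0.026] j6 78.67540943868033
29.3 [ 0.49970683 -0.22788709  0.25156341]
[327  91]
nut [ 0.51656838 -0.1537717 ] flat 49.0 12.150875644621001 corner 13.5 12.875944404847536
```

```bash
python3 - <<'E'
from h import *
for n in ('w1','w10','w14','w17'):
    s,c=pickle.load(open(n+'.pkl','rb')); hsv=cv2.cvtColor(c['img'],cv2.COLOR_RGB2HSV)
    u=proj(c,[.5167,-.1531,.0345]); f=350/np.linalg.norm(-c['R'].T@c['t']-[.5167,-.1531,.0345])
    Y,X=np.mgrid[:400,:640]; near=np.hypot(X-u[0],Y-u[1])<f*.0165
    m=((hsv[...,0]<50)|(hsv[...,0]>150)|(hsv[...,1]<60))&near   # not green
    m=cv2.morphologyEx(m.astype(np.uint8)*255,cv2.MORPH_OPEN,np.ones((3,3)))
    ct=max(cv2.findContours(m,cv2.RETR_EXTERNAL,cv2.CHAIN_APPROX_NONE)[0],key=cv2.contourArea)
    h=cv2.convexHull(ct); ap=cv2.approxPolyN(h,6)[0] if hasattr(cv2,'approxPolyN') else cv2.approxPolyDP(h,2,True)[:,0]
    Q=np.array([onz(c,q,.0345)[:2] for q in np.asarray(ap).reshape(-1,2)])*1000; q0=Q.mean(0)
    e=np.roll(Q,-1,0)-Q; L=np.hypot(*e.T); a=np.degrees(np.arctan2(e[:,1],e[:,0]))
    z=np.sum(L*np.exp(6j*np.radians(a)))
    print(n,q0,'edges',L.round(1),'edge mod60',(a%60).round(1),'mean',np.degrees(np.angle(z))/6%60)
E
```

```text
w1 [ 516.76459534 -152.83613418] edges [14.1 14.3 14.3 14.8 14.2 13.3] edge mod60 [25.  24.7 23.6 23.2 20.3 23.1] mean 23.30809729905117
w10 [ 516.74233355 -152.98367844] edges [13.  14.8 14.8 12.9 15.5 15.4] edge mod60 [22.1 22.8 20.2 26.9 23.2 20.2] mean 22.430355212790033
w14 [ 516.7989592 -153.060344 ] edges [14.1 13.7 14.5 15.  15.2 13.4] edge mod60 [19.5 17.1 20.9 18.7 14.2 13.6] mean 17.361409810450787
w17 [ 516.59095775 -152.93450438] edges [14.  14.1 14.4 14.9 13.8 14.6] edge mod60 [17.3 19.5 19.3 16.1 18.8 16.7] mean 17.923078173445614
```

The nut's angle is unchanged (17.4° → 17.9°) after being pressed again, so it is home, turned 1.15 rad in total. Now the well position, from the earlier view where the free well was fully visible (w4, around (565,278)).

```bash
python3 - <<'E'
from h import *
s,c=pickle.load(open('w4.pkl','rb')); g=cv2.cvtColor(c['img'],cv2.COLOR_RGB2HSV)[...,2]
print(proj(c,[.5295,.1325,.06]))
r=cv2.GaussianBlur(g,(3,3),0)[240:305,525:615]; t,m=cv2.threshold(r,0,255,cv2.THRESH_BINARY_INV+cv2.THRESH_OTSU); print('otsu',t)
for th in (t,t*.85):
    m=(r<th).astype(np.uint8)
    for ct in cv2.findContours(m,cv2.RETR_EXTERNAL,cv2.CHAIN_APPROX_NONE)[0]:
        if cv2.contourArea(ct)<300: continue
        P=np.array([onz(c,q+[525,240],.06)[:2]*1000 for q in cv2.convexHull(ct)[:,0]],np.float32)
        print(cv2.boundingRect(ct),cv2.minEnclosingCircle(P),cv2.fitEllipse(P))
s,c=pickle.load(open('w10.pkl','rb'));print('w10',proj(c,[.5295,.1325,.06]))
s,c=pickle.load(open('w17.pkl','rb')); p=np.array(s['eef_pos']);R=np.array(s['tool_rot'])
from bar import bar
b=bar(c,p[2]+.0283);print(b[1:3],R.T@np.r_[b[0]-p[:2]*1000,0])
E
```

```text
[565.46337054 277.81116058]
otsu 58.0
(17, 20, 45, 37) ((530.8438720703125, 131.92074584960938), 24.186124801635742) ((530.5651245117188, 131.28106689453125), (44.26002502441406, 47.64738845825195), 35.549659729003906)Traceback (most recent call last):
  File "<stdin>", line 10, in <module>
cv2.error: OpenCV(4.12.0) /io/opencv/modules/imgproc/src/shapedescr.cpp:361: error: (-201:Incorrect size of input array) There should be at least 5 points to fit the ellipse in function 'fitEllipseNoDirect'
```

Well centre is about (0.530, 0.132), matching where the key stood. Carrying the key over.

Emit:
servo_tool:
  motion:
    - [[10,-1.5,0,0,0,0],[45,-6.5,0,0,0,0],[88,-12.8,0,0,0,0],[132,-19.3,0,0,0,0],[176,-25.7,0,0,0,0],[220,-32,0,0,0,0],[264,-38.5,0,0,0,0],[306,-44.6,0,0,0,0],[340,-49.6,0,0,0,0],[357.9,-52.2,0,0,0,0]]

```text
t: 30.35
eef_pos: [0.5299, 0.1354, 0.2512]
tool_rot: [[0.226, 0.974, -0.0], [0.974, -0.226, 0.001], [0.001, -0.0, -1.0]]
force: [0.4, -0.5, -3.6]
opening: 0.141
gripper_force: 116.7
```

Emit:
servo_tool:
  motion:
    - [[0,0,0,0,0,0],[0,0,0,0,0,0],[0,0,0,0,0,0],[0,0,0,0,0,0]]

```text
t: 30.75
eef_pos: [0.5305, 0.131, 0.2515]
tool_rot: [[0.23, 0.973, 0.0], [0.973, -0.23, -0.0], [-0.0, 0.0, -1.0]]
force: [0.9, -0.1, -3.3]
opening: 0.137
gripper_force: 116.7
```

```bash
python3 st.py; python3 - <<'E'
from h import *
from rig import robot
s,c=wrist(robot,'w18'); t=robot.capture('top'); k=robot.capture('scene')
print(proj(c,[.53,.132,.06]))
v=[cv2.resize(t['img'][160:240,210:310,::-1],(400,320),interpolation=cv2.INTER_CUBIC),cv2.resize(k['img'][150:230,330:430,::-1],(400,320),interpolation=cv2.INTER_CUBIC)]
w=cv2.resize(c['img'][:,:,::-1],(400,250)); 
cv2.imwrite('pics/w18m.png',np.vstack([np.hstack(v),np.hstack([w,np.zeros_like(w)])]))
E
```

```text
30.75 [0.5305 0.131  0.2515] yaw 76.70115161589035 F [ 0.9 -0.1 -3.3] M [ 0.017  0.05  -0.019] j6 117.1724743159353
[327.51547422 171.54729674]
```

View pics/w18m.png

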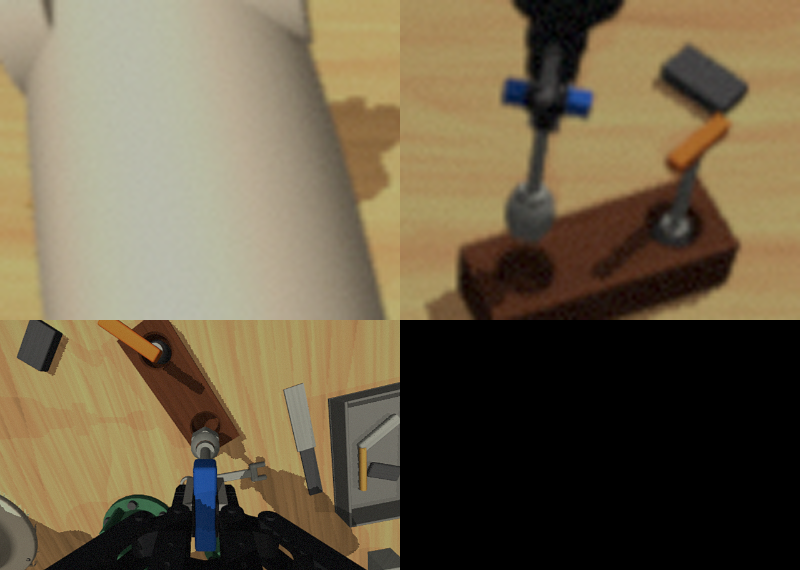

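The key hangs just above the free well: scene socket at (530,215), well at (525,268). The spare is untouched. Nudging 1 mm and lowering.

Emit:
servo_tool:
  motion:
    - [[1.2,-0.3,8,0,0,0],[1.2,-0.3,22,0,0,0],[1.2,-0.3,40,0,0,0],[1.2,-0.3,56,0,0,0],[1.2,-0.3,70,0,0,0],[1.2,-0.3,84,0,0,0],[1.2,-0.3,96,0,0,0],[1.2,-0.3,103,0,0,0],[1.2,-0.3,106,0,0,0],[1.2,-0.3,107,0,0,0]]

```text
t: 31.9
eef_pos: [0.5306, 0.133, 0.1443]
tool_rot: [[0.229, 0.973, 0.0], [0.973, -0.229, 0.0], [0.0, 0.0, -1.0]]
force: [-0.7, -0.4, -3.4]
opening: 0.145
gripper_force: 116.7
```

Emit:
servo_tool:
  motion:
    - [[0,0,0.7,0,0,0],[0,0,1.4,0,0,0],[0,0,2,0,0,0],[0,0,2.5,0,0,0],[0,0,2.5,0,0,0]]

```text
t: 32.4
eef_pos: [0.5306, 0.133, 0.1418]
tool_rot: [[0.229, 0.973, 0.0], [0.973, -0.229, 0.0], [0.0, 0.0, -1.0]]
force: [0.1, -0.2, -3.9]
opening: 0.139
gripper_force: 116.7
```

Emit:
servo_tool:
  motion:
    - [[0,0,0.5,0,0,0],[0,0,1,0,0,0],[0,0,1,0,0,0]]

```text
t: 32.7
eef_pos: [0.5309, 0.133, 0.1417]
tool_rot: [[0.229, 0.973, 0.001], [0.973, -0.229, 0.0], [0.001, 0.001, -1.0]]
force: [-0.5, -0.7, 5.2]
opening: 0.144
gripper_force: 117.9
```

Emit:
servo_tool:
  motion:
    - [[0,0,0,0,0,0],[0,0,0,0,0,0],[0,0,0,0,0,0],[0,0,0,0,0,0],[0,0,0,0,0,0],[0,0,0,0,0,0],[0,0,0,0,0,0],[0,0,0,0,0,0]]
  hand: 1

```text
t: 33.5
eef_pos: [0.5306, 0.133, 0.1408]
tool_rot: [[0.229, 0.973, -0.0], [0.973, -0.229, 0.0], [0.0, -0.0, -1.0]]
force: [0.8, -0.0, -0.8]
opening: 1.001
gripper_force: 0.0
```

Emit:
servo_tool:
  motion:
    - [[0,0,-5,0,0,0],[0,0,-15,0,0,0],[0,0,-32,0,0,0],[0,0,-55,0,0,0],[0,0,-80,0,0,0],[0,0,-100,0,0,0],[0,0,-115,0,0,0],[0,0,-120,0,0,0],[0,0,-120,0,0,0],[0,0,-120,0,0,0]]

```text
t: 34.5
eef_pos: [0.5305, 0.1329, 0.2602]
tool_rot: [[0.229, 0.973, -0.001], [0.973, -0.229, -0.0], [-0.0, -0.001, -1.0]]
force: [0.6, -0.2, -0.1]
opening: 1.001
gripper_force: 0.0
```

```bash
python3 st.py; python3 - <<'E'
from bar import *
from rig import robot
s,c=wrist(robot,'w19'); k=robot.capture('scene'); d=pickle.load(open('cap0.pkl','rb'))
print('wrist bar at z .17',bar(c,.17)); 
g=cv2.cvtColor(k['img'],cv2.COLOR_RGB2HSV);m=cv2.inRange(g,(105,120,60),(125,255,255));m[:,:330]=0;m[:,420:]=0;m[250:]=0
ct=max(cv2.findContours(m,cv2.RETR_EXTERNAL,cv2.CHAIN_APPROX_NONE)[0],key=cv2.contourArea);r=cv2.minAreaRect(ct);print(r,onz(k,r[0],.162))
df=cv2.absdiff(k['img'],d['scene']['img']).max(2)[150:250,380:480];print('diff spare area',(df>60).sum())
E
```

```text
34.5 [0.5305 0.1329 0.2602] yaw 76.76364632976741 F [ 0.6 -0.2 -0.1] M [-0.017 -0.006  0.045] j6 117.3020411737132
wrist bar at z .17 (array([530.68463135, 132.99533081]), (61.39976119995117, 13.82491683959961), np.float32(76.24213), (319, 162, 21, 84))
((363.7839660644531, 197.68798828125), (18.60408592224121, 5.187678337097168), 10.304847717285156) [0.53319162 0.1339004  0.162     ]
diff spare area 17
```

The key stands upright in its well: bar at the right height and length, floor contact felt, spare unchanged. Handing in.

```bash
python3 -c "
from rig import robot
print(robot.job_done())"
```

```text
the job is handed in; nothing more can be done
None
```

The job is handed in at about 34.5 s: the nut is turned about 1.15 rad clockwise to its stop, where the angle held on a second press, and the blue key stands released in its well with the spare key unmoved; the socket rode over the nut's corners twice on the way.

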